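# Couple the sensor head to the blue ball mount

### The job

Couple the loose sensor head to the ball mount with the blue base: pick it up by its black stem and, with its red latch lever still raised, lower its socket over the steel ball until its rim sits flat on the blue base before you let go. Then press the red latch lever down fully and leave it latched.

Things in the scene. Friction and masses are not known exactly. Their poses are not given: they have to be found in the camera images.
- sensor_head: Loose upright head, 0.5 kg, 107 mm tall. Bell socket, open below: rim 88 mm across (72 inside, narrowing to 40), flat top 50 mm up. Black stem with blue band, 50 to 98 mm up, centred at x = -9 mm: 34 mm in x, 26 mm in y; grip its y sides, pads 83 mm up. Brass stub on top. Red latch lever on the +x side. Origin: centre of the bottom rim; z up.
- head_latch (a joint): The head's red latch lever, hinged along the head's y at x = 22, z = 56 mm. 0 = raised, sloping 30 degrees up and outward, tip 79 mm above the rim; 0.55 rad = fully down, level, upper face 60 mm above the rim. Stays where left; 2 to 5 N straight down on the pad moves it. Its steel claw then swings in under the ball, so keep it up while lowering the socket.
- latch_pad (a point): Middle of the upper face of the red lever's ribbed pad (18 x 22 mm), 27 mm from the hinge. In the head's frame: x = 43, z = 74 mm when raised; x = 49, z = 60 mm when fully down. Closed fingertips pressing straight down at head x = 45 mm push it right down.
- mount_blue: Ball mount fixed to the bench (its twin with a yellow base is the wrong one; they swap places). Blue disc 120 mm across, 14 mm thick; steel ball 32 mm across on a short neck at its middle, ball top 54 mm up. Origin: centre of the disc's underside; z up. Seated, the head's origin is 14 mm above this one, centred within about 4 mm of play; any yaw will do.
Not all that is in view belongs to the job. Leave any turquoise look-alike of the sensor_head alone.

How it is judged:
On the way, in this order (a step that is already met when the one before it is completed fails the run):
1. the head sits flat on the blue mount, over its ball, with the latch lever still raised (horizontal distance between sensor_head and mount_blue below 0.01 m and z of sensor_head in the frame of mount_blue below 0.02 m and angle between sensor_head's own z axis and vertical below 0.12 rad and value of joint head_latch below 0.28 rad), for 0.2 s.
2. the latch lever is pressed fully down while the head sits there (horizontal distance between sensor_head and mount_blue below 0.01 m and z of sensor_head in the frame of mount_blue below 0.02 m and angle between sensor_head's own z axis and vertical below 0.12 rad and value of joint head_latch above 0.44 rad), for 0.2 s.
At the end, for the whole second after the job is handed in: The sensor head rests seated on the blue mount: its origin within 10 mm of the mount's axis and less than 20 mm above the mount's underside (14 mm is flush), tilted less than 0.12 rad, at rest, with the latch lever down (above 0.44 of 0.55 rad) (all of step 2 and linear speed of sensor_head below 0.02 m/s); the robot touches nothing.
It fails at once if the head is let go over the blue mount while still more than 20 mm above its seat (contact force between the fingers and sensor_head below 0.05 N and horizontal distance between sensor_head and mount_blue below 0.04 m and z of sensor_head in the frame of mount_blue above 0.034 m).
It also fails if it takes over 38 s, if anything falls off the work surface, if the arm or the gripper's body presses on something with over 40 N, if the wrist force passes 120 N, or if a joint passes its speed limit or range.

### The arm

A 6-joint arm with a two-finger parallel gripper is mounted at the origin on a cart in front of the work surface, level with it; the furniture and walls round the work are solid. World frame = base frame: x ahead of the robot, y to its left, z up, the work surface at z = 0. Lengths are in m, angles in rad, forces in N, time in s.
With the tool pointing down it reaches from about 0.25 to 0.8 m from the base axis. Payload 3.9 kg.
Tool frame: the origin (TCP) lies midway between the tips of the shut fingers; the grasp point (between the pads) lies bot.grip_point_offset behind it (bot.grip_point_offset is the distance from the TCP to the grasp point, in m); z points along the fingers, y is the line along which they close (so a half turn about z gives the same grasp; the last joint's range is limited). The gripper opens to 85 mm and grips with 20 to 120 N. Pads are 22 mm wide; open, the fingers measure 114 mm over their backs; the gripper's body (76 mm by 85 mm) begins 54 mm behind the grasp point. The pads swing forward as they close: fully open they stand 13 mm farther back than shut.
Start: joints at [-1.338, 0.26, -0.138, 1.173, 0, 1.571], TCP at [0.121, -0.511, 0.231] pointing down, gripper open.
Joint ranges: [-2.78, 2.78], [-0.83, 1.72], [-1.28, 1.37], [-1.9, 2.12], [-1.57, 1.48], [-3.14, 3.14]. Speed limits (rad/s): [2.57, 2.57, 3.14, 3.14, 3.14, 3.14].

### API

Orientations are given as [roll, pitch, yaw] about the fixed x, y, z axes, in that order (R = Rz(yaw) Ry(pitch) Rx(roll)).
In Python, from rig import bot, get_image, get_calibration, finish_job gives the robot as it stands. The module is installed in compiled form; this text tells all that it offers.
- The arm moves only by the tool servo_tool, never from a script. Its argument "commands" is a list of rows, each a list of 5 numbers: the shift along the tool's x, y, z in m, then the turn about the tool's z in rad, then the opening, from 0 (shut) to 1 (fully open). In form: [[x, y, z, yaw, gripper], ...]. A call has 1 to 20 rows; each row is the pose to reach, as a shift and turn from the pose commanded when the call began, along the tool's axes at that moment; what a row does not reach only later rows make up. A row lasts 1/8 s, in which the tool goes at most 62.5 mm and 10.7 degrees, less where a joint would pass 70% of its speed; a pose out of reach is approached as far as the arm can. A call with a gripper value outside its range is refused whole. The fingers move at their own pace and stop on an object; "grip_force" is the grip in N (left out, the last holds). Time passes only in rows, so rows that repeat a pose let the fingers close. It gives the time, the measured TCP pose, the force, the opening and the grip force at its end, in the units of the state.
- bot.state(): the state, without advancing time (a new reading comes with each control period).
- get_image(name): name is "scene" or "top"; returns the picture (480x640x3 uint8, red, green, blue); there is no depth.
- get_calibration(name): a dict with "mtx" (3x3 intrinsics, pixels), "k1" (the pictures are not rectified: a ray, as slopes to the right and down, at radius r is drawn at 1 + k1 r^2 times it, then the intrinsics apply), "R" (3x3) and "t" (3): a world point X has camera coordinates R X + t. Camera axes: x right, y down, z forward; pixel columns grow to the right and rows downward; lengths in m; the calibration is good to about 2 mm. A picture is of the moment at which its call begins. get_calibration takes no time and is no camera call.
- finish_job(): hands the job in; it is judged then, once.
The state is a dict: "clock": time; "q": joint angles; "joint_vel": joint speeds; "effort": joint torques, N m; "tool_pos": TCP position; "orientation": TCP orientation; "wrist_force": force on the tool from outside, world axes, zero at the start; "ft_torque": the same for the moment, N m; "grip_width": opening from 0.0 (shut) to 1.0 (fully open); "grip_force": force on a finger pad.
Only numpy, scipy, OpenCV 4.12 (cv2) and the standard library are available. Lean on these libraries where they do the work, as an engineer would, in place of code of your own. Each camera call takes 0.05 s, during which the arm holds its last target. There are 200 camera calls.

## Working session

There is one attempt and no reset: what is moved stays moved. The work goes in short steps, Python scripts to look and compute and a tool call to move; the robot and the scene stay as the last step left them, time stands still between calls to the robot, and variables do not carry over. Pictures are saved under pics/ and viewed, at most 10 in all, crops included, and the job is handed in when it is done.

Besides the shell and the picture viewer there is one more tool, called as name([rows], argument=value, ...), one row to a line, values as JSON. servo_tool: Moves the arm, as the interface text tells. Its arguments: {"type":"object","properties":{"commands":{"type":"array"},"grip_force":{"type":"number"}},"required":["commands"]}

```bash
mkdir -p pics
python3 - <<'E'
from rig import bot,get_image,get_calibration
import cv2,numpy as np
for n in("scene","top"):
    im=get_image(n);cv2.imwrite(f"pics/{n}0.png",im[:,:,::-1])
    c=get_calibration(n);print(n,c)
s=bot.state();print(s["clock"],s["tool_pos"],s["orientation"],s["grip_width"],bot.grip_point_offset)
E
```

```text
scene {'mtx': array([[620.63424477,   0.        , 308.7388186 ],
       [  0.        , 620.63424477, 230.79649489],
       [  0.        ,   0.        ,   1.        ]]), 'k1': -0.128879938923836, 'R': array([[-0.83621117, -0.54836515, -0.00682153],
       [-0.37393783,  0.57923456, -0.72433267],
       [ 0.40115006, -0.60314424, -0.68941689]]), 't': array([0.38039893, 0.32212742, 0.95507681])}
top {'mtx': array([[614.98302641,   0.        , 327.79615141],
       [  0.        , 614.98302641, 233.17676515],
       [  0.        ,   0.        ,   1.        ]]), 'k1': -0.19621114045489987, 'R': array([[-0.02376908, -0.99956916, -0.01721989],
       [-0.98967755,  0.02596189, -0.14094087],
       [ 0.14132721,  0.0136921 , -0.98986825]]), 't': array([-0.07565078,  0.51972362,  1.2108432 ])}
0.1 [ 0.12096743 -0.51024689  0.23054554] [-3.13981477e+00 -6.45254767e-06  2.32788199e-01] 1.0008922066313053 0.0187
```

View pics/scene0.png

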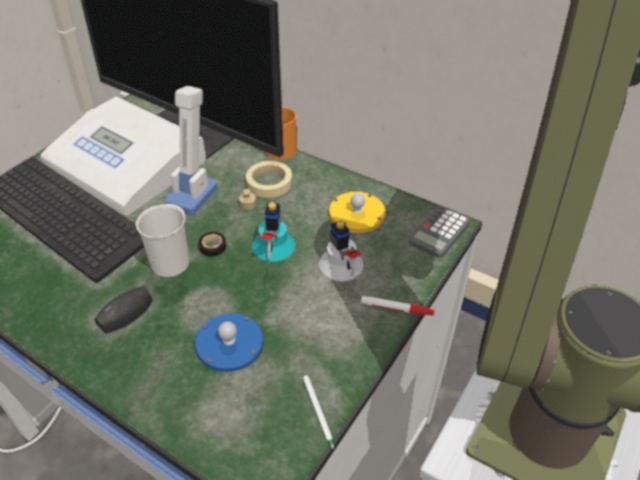

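View pics/top0.png

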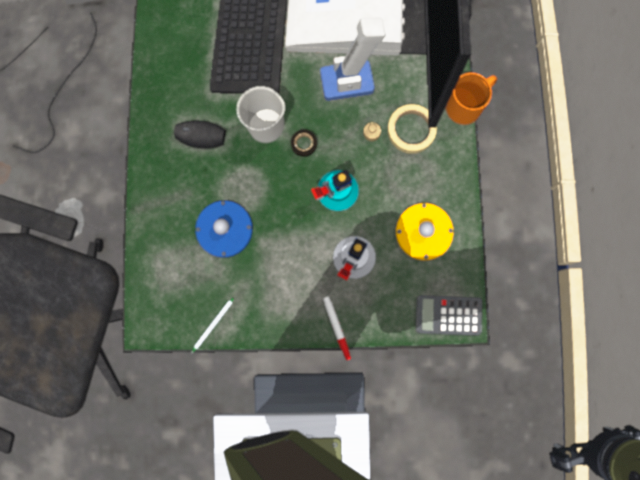

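In the scene view the grey head is at (341,255) and the turquoise look-alike at (273,240). In the top view they are at (354,257) and (338,189). The blue mount is at scene (229,341) and top (223,228), and the yellow one is at top (425,231). The grey head and the blue mount fit the description. I'll confirm both in enlarged crops.

Run:
```python
import cv2,numpy as np
s=cv2.imread("pics/scene0.png");t=cv2.imread("pics/top0.png")
def crop(im,u,v,w=80,h=60,k=5):
    c=cv2.resize(im[v:v+h,u:u+w],None,fx=k,fy=k,interpolation=cv2.INTER_CUBIC)
    for i in range(0,w,10): cv2.putText(c,str(u+i),(i*k,8),0,.3,(255,255,255));cv2.line(c,(i*k,10),(i*k,14),(255,255,255))
    for i in range(0,h,10): cv2.putText(c,str(v+i),(0,i*k+4),0,.3,(255,255,255))
    return c
cv2.imwrite("pics/crop0.png",np.vstack([np.hstack([crop(s,300,220),crop(t,315,225)]),np.hstack([crop(s,190,310),crop(t,185,198)])]))
```

```text
(no output)
```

View pics/crop0.png

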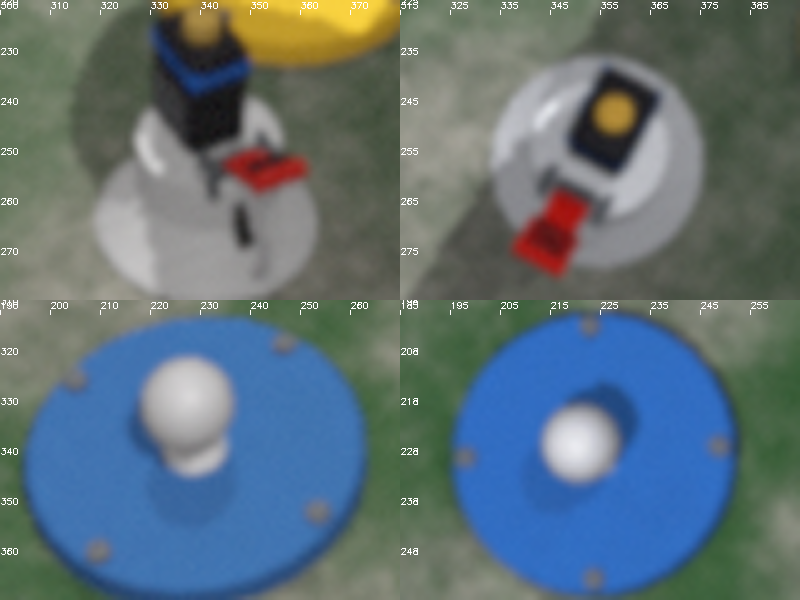

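The crops confirm the grey-white head. Its red lever is raised: pad at top (344.4,273) and scene (353,254), brass stub at top (358,247.6) and scene about (340,225). The blue mount's ball centre is at top (221.2,226.6) and scene (227.4,331). Next I'll triangulate these points.

```bash
cat > geo.py <<'E'
import cv2,numpy as np
from rig import get_calibration
C={n:get_calibration(n) for n in("scene","top")}
def ray(n,p):
    c=C[n];q=cv2.undistortPoints(np.array([[p]],float),c["mtx"],np.array([c["k1"],0,0,0,0]))[0,0]
    R=c["R"];d=R.T@np.array([*q,1]);return -R.T@c["t"],d/np.linalg.norm(d)
def atz(n,p,z):
    o,d=ray(n,p);return o+d*(z-o[2])/d[2]
def tri(a,b):
    A=[];B=[]
    (o1,d1),(o2,d2)=ray("scene",a),ray("top",b)
    P=[np.eye(3)-np.outer(d,d) for d in(d1,d2)]
    X=np.linalg.solve(P[0]+P[1],P[0]@o1+P[1]@o2)
    return X,[np.linalg.norm(p@(X-o)) for p,o in zip(P,(o1,o2))]
E
python3 - <<'E'
from geo import *
np.set_printoptions(precision=4,suppress=True)
print("ball",tri((227.4,331),(221.2,226.6)))
print("stub",tri((340,225),(358,247.6)))
print("pad",tri((353,254),(344.4,273)))
print("disc z14 top",atz("top",(224,228.6),.014),"rim top z0",atz("top",(354.3,257.3),0.0))
print("ball top z38",atz("top",(221.2,226.6),.038),"scene",atz("scene",(227.4,331),.038))
print("stub z107",atz("top",(358,247.6),.107),atz("scene",(340,224),.105))
print("pad z74",atz("top",(344.4,273),.074),atz("scene",(353,254),.074))
# yaw from lever: hinge root and tip
for z,p in((.06,(353.5,258)),(.079,(342,276.5))):print(atz("top",p,z))
for p in((356.2,238.2),(366.8,244.2)):print("stem back top edge",atz("top",p,.098))
E
```

```text
ball (array([0.5378, 0.1304, 0.0314]), [np.float64(5.0656709423582424e-05), np.float64(5.0656709423415857e-05)])
stub (array([ 0.4798, -0.1469,  0.0947]), [np.float64(6.0303948008139724e-05), np.float64(6.030394800808116e-05)])
pad (array([ 0.4339, -0.1196,  0.0653]), [np.float64(0.0001939619712285747), np.float64(0.00019396197122861306)])
disc z14 top [0.5361 0.1278 0.014 ] rim top z0 [ 0.4708 -0.1419  0.    ]
ball top z38 [0.5367 0.1291 0.038 ] scene [0.5342 0.134  0.038 ]
stub z107 [ 0.4783 -0.1464  0.107 ] [ 0.4758 -0.1396  0.105 ]
pad z74 [ 0.4331 -0.1196  0.074 ] [ 0.4301 -0.112   0.074 ]
[ 0.4634 -0.1386  0.06  ]
[ 0.426  -0.1147  0.079 ]
stem back top edge [ 0.4977 -0.1439  0.098 ]
stem back top edge [ 0.4855 -0.1639  0.098 ]
```

servo_tool([
  [0.05, -0.03, 0.0, 0.1, 1],
  [0.1, -0.06, 0.01, 0.2, 1],
  [0.15, -0.09, 0.02, 0.3, 1],
  [0.2, -0.125, 0.03, 0.4, 1],
  [0.25, -0.155, 0.03, 0.5, 1],
  [0.3, -0.19, 0.03, 0.6, 1],
  [0.35, -0.22, 0.03, 0.7, 1],
  [0.4, -0.25, 0.03, 0.773, 1],
  [0.4316, -0.2716, 0.03, 0.773, 1],
  [0.4316, -0.2716, 0.03, 0.773, 1],
  [0.4316, -0.2716, 0.03, 0.773, 1],
  [0.4316, -0.2716, 0.03, 0.773, 1],
], grip_force=50)

```text
clock: 1.6
tool_pos: [0.4505, -0.2027, 0.2013]
orientation: [-3.09, 0.003, -0.456]
wrist_force: [0.0, 0.1, -0.7]
grip_width: 1.003
grip_force: 0.0
```

servo_tool([
  [0, 0, 0, 0, 1],
  [0, 0, 0, 0, 1],
  [0, 0, 0, 0, 1],
])

```text
clock: 1.98
tool_pos: [0.451, -0.2026, 0.2014]
orientation: [-3.089, 0.002, -0.455]
wrist_force: [-0.6, -0.6, 0.0]
grip_width: 1.001
grip_force: 0.0
```

Run:
```python
from rig import *
import cv2,numpy as np
s=bot.state();print(s["clock"],s["tool_pos"],s["orientation"],s["q"],s["joint_vel"])
cv2.imwrite("pics/t1.png",get_image("top")[:,:,::-1]);cv2.imwrite("pics/s1.png",get_image("scene")[:,:,::-1])
s=cv2.imread("pics/s1.png");t=cv2.imread("pics/t1.png")
cv2.imwrite("pics/c1.png",np.hstack([cv2.resize(s[120:320,260:460],(400,400)),cv2.resize(t[150:350,250:450],(400,400))]))
```

```text
1.975 [ 0.45104956 -0.20258344  0.20141118] [-3.08938888e+00  2.06880537e-03 -4.54911449e-01] [-0.45595374  0.22473205 -0.26724707  1.08094047  0.05220159  3.14054894] [ 0.00125542  0.0021707   0.00220013 -0.00060415  0.00055537  0.00134102]
```

View pics/c1.png

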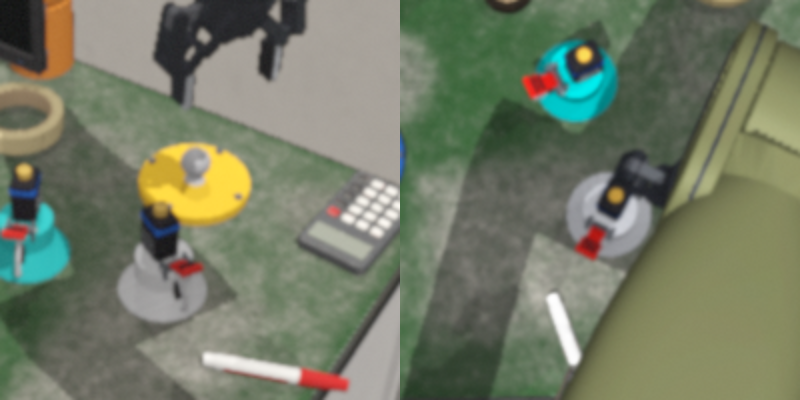

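The picture shows the gripper up and to the right of the head, which hasn't been touched. Joint 6 reached its limit at 3.14, so I'll take the half-turn grasp instead.

servo_tool([
  [0, 0, 0, -0.18, 1],
  [0, 0, 0, -0.36, 1],
  [0, 0, 0, -0.54, 1],
  [0, 0, 0, -0.72, 1],
  [0, 0, 0, -0.9, 1],
  [0, 0, 0, -1.08, 1],
  [0, 0, 0, -1.26, 1],
  [0, 0, 0, -1.44, 1],
  [0, 0, 0, -1.62, 1],
  [0, 0, 0, -1.8, 1],
  [0, 0, 0, -1.98, 1],
  [0, 0, 0, -2.16, 1],
  [0, 0, 0, -2.34, 1],
  [0, 0, 0, -2.52, 1],
  [0, 0, 0, -2.7, 1],
  [0, 0, 0, -2.88, 1],
  [0, 0, 0, -3.0, 1],
  [0, 0, 0, -3.0, 1],
  [0, 0, 0, -3.0, 1],
])

```text
clock: 4.45
tool_pos: [0.4512, -0.2025, 0.2013]
orientation: [3.09, -0.01, 2.544]
wrist_force: [1.0, 0.6, 0.4]
grip_width: 1.001
grip_force: 0.0
```

```bash
cat > mv.py <<'E'
import numpy as np
from scipy.spatial.transform import Rotation as Ro
from rig import bot
np.set_printoptions(precision=4,suppress=True)
def info():
    s=bot.state();R=Ro.from_euler("xyz",s["orientation"]).as_matrix()
    print("t",s["clock"],"tcp",np.array(s["tool_pos"]),"rpy",np.array(s["orientation"]),"q",np.array(s["q"]),"F",np.array(s["wrist_force"]),"w",s["grip_width"],s["grip_force"])
    print("toolz",R[:,2],"tooly",R[:,1],"grasp",s["tool_pos"]-bot.grip_point_offset*R[:,2])
    return np.array(s["tool_pos"]),R
def to(p,grasp=True):
    T,R=info();cur=T-(bot.grip_point_offset if grasp else 0)*R[:,2]
    print(p,"-> tool shift",R.T@(np.array(p)-cur))
E
python3 - <<'E'
from mv import *
to([.4783,-.1464,.160]);to([.4783,-.1464,.083])
E
```

```text
t 4.45 tcp [ 0.4512 -0.2025  0.2013] rpy [ 3.0902 -0.0096  2.5439] q [-0.4556  0.2249 -0.2671  1.0809  0.0522  0.1423] F [0.958  0.6138 0.4183] w 1.0013496058652849 0.0
toolz [ 0.021   0.0478 -0.9986] tooly [0.5624 0.8253 0.0513] grasp [ 0.4508 -0.2033  0.22  ]
[0.4783, -0.1464, 0.16] -> tool shift [0.0087 0.0594 0.0632]
t 4.45 tcp [ 0.4512 -0.2025  0.2013] rpy [ 3.0902 -0.0096  2.5439] q [-0.4556  0.2249 -0.2671  1.0809  0.0522  0.1423] F [0.958  0.6138 0.4183] w 1.0013496058652849 0.0
toolz [ 0.021   0.0478 -0.9986] tooly [0.5624 0.8253 0.0513] grasp [ 0.4508 -0.2033  0.22  ]
[0.4783, -0.1464, 0.083] -> tool shift [0.008  0.0554 0.1401]
```

servo_tool([
  [0.0087, 0.0594, 0.02, -0.056, 1],
  [0.0087, 0.0594, 0.05, -0.056, 1],
  [0.0085, 0.058, 0.09, -0.056, 1],
  [0.0083, 0.0565, 0.115, -0.056, 1],
  [0.008, 0.0554, 0.14, -0.056, 1],
  [0.008, 0.0554, 0.14, -0.056, 1],
  [0.008, 0.0554, 0.14, -0.056, 1],
])

```text
clock: 5.32
tool_pos: [0.4791, -0.1457, 0.0652]
orientation: [3.09, -0.006, 2.601]
wrist_force: [0.5, 0.6, 0.1]
grip_width: 0.997
grip_force: 0.0
```

Run:
```python
from mv import *
from rig import *
import cv2
info()
s=get_image("scene")[:,:,::-1];t=get_image("top")[:,:,::-1]
cv2.imwrite("pics/c2.png",np.hstack([cv2.resize(s[170:300,275:405],(400,400),interpolation=2),cv2.resize(t[190:320,290:420],(400,400),interpolation=2)]))
```

```text
t 5.325 tcp [ 0.4791 -0.1457  0.0652] rpy [ 3.0895 -0.0057  2.6009] q [-0.3286  0.3493 -0.4849  0.7313  0.0521  0.2124] F [0.5243 0.6326 0.1444] w 0.9967635262968875 0.0
toolz [ 0.0219  0.0476 -0.9986] tooly [0.5143 0.856  0.052 ] grasp [ 0.4787 -0.1466  0.0839]
```

View pics/c2.png

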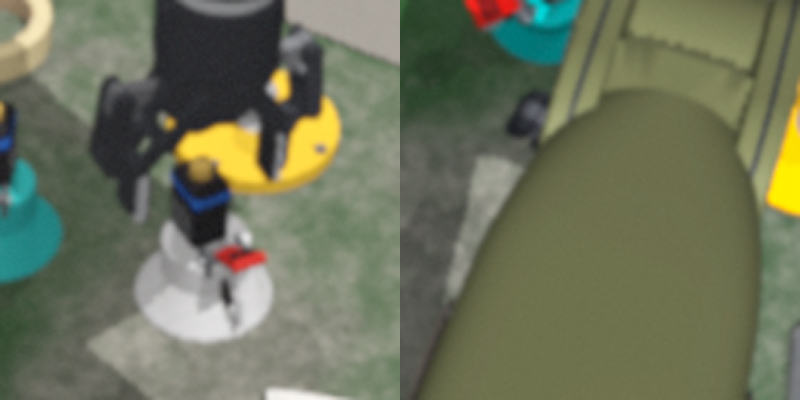

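The scene crop shows the fingertips on either side of the stem, with their midpoint at the blue band. I'll close the gripper.

servo_tool([
  [0, 0, 0, 0, 0],
  [0, 0, 0, 0, 0],
  [0, 0, 0, 0, 0],
  [0, 0, 0, 0, 0],
  [0, 0, 0, 0, 0],
  [0, 0, 0, 0, 0],
  [0, 0, 0, 0, 0],
], grip_force=50)

```text
clock: 6.3
tool_pos: [0.479, -0.1459, 0.0654]
orientation: [3.09, -0.005, 2.601]
wrist_force: [-0.5, 0.7, 7.2]
grip_width: 0.299
grip_force: 48.4
```

Run:
```python
from mv import *
to([.4787,-.1466,.184]);to([.5428,.121,.193])
```

```text
t 6.3 tcp [ 0.479  -0.1459  0.0654] rpy [ 3.0904 -0.0052  2.6013] q [-0.3285  0.3487 -0.4852  0.7313  0.0512  0.2121] F [-0.5102  0.6672  7.1603] w 0.2992214671355061 48.38597238063812
toolz [ 0.0219  0.0466 -0.9987] tooly [0.5139 0.8563 0.0512] grasp [ 0.4786 -0.1468  0.0841]
[0.4787, -0.1466, 0.184] -> tool shift [ 0.0005  0.0054 -0.0998]
t 6.3 tcp [ 0.479  -0.1459  0.0654] rpy [ 3.0904 -0.0052  2.6013] q [-0.3285  0.3487 -0.4852  0.7313  0.0512  0.2121] F [-0.5102  0.6672  7.1603] w 0.2992214671355061 48.38597238063812
toolz [ 0.0219  0.0466 -0.9987] tooly [0.5139 0.8563 0.0512] grasp [ 0.4786 -0.1468  0.0841]
[0.5428, 0.121, 0.193] -> tool shift [ 0.0832  0.2679 -0.0949]
```

servo_tool([
  [0, 0.002, -0.03, 0, 0],
  [0, 0.003, -0.06, 0, 0],
  [0.0005, 0.0054, -0.1, 0, 0],
  [0.02, 0.05, -0.1, 0, 0],
  [0.03, 0.09, -0.098, 0, 0],
  [0.045, 0.135, -0.097, 0, 0],
  [0.055, 0.18, -0.096, 0, 0],
  [0.07, 0.225, -0.095, 0, 0],
  [0.078, 0.25, -0.095, 0, 0],
  [0.0832, 0.268, -0.095, 0, 0],
  [0.0832, 0.268, -0.095, 0, 0],
  [0.0832, 0.268, -0.095, 0, 0],
  [0.0832, 0.268, -0.095, 0, 0],
])

```text
clock: 7.92
tool_pos: [0.5425, 0.1211, 0.1735]
orientation: [3.091, -0.007, 2.6]
wrist_force: [0.2, 0.3, -6.0]
grip_width: 0.301
grip_force: 51.9
```

Run:
```python
from mv import *
from rig import *
import cv2
to([.5428,.121,.193])
s=get_image("scene")[:,:,::-1];t=get_image("top")[:,:,::-1]
cv2.imwrite("pics/c3.png",np.hstack([cv2.resize(s[220:400,140:320],(400,400),interpolation=2),cv2.resize(t[140:320,140:320],(400,400),interpolation=2)]))
```

```text
t 7.925 tcp [0.5425 0.1211 0.1735] rpy [ 3.0907 -0.0071  2.6   ] q [ 0.1952  0.3212 -0.2067  1.0139  0.0425  0.7376] F [ 0.183   0.292  -5.9744] w 0.30076981032111455 51.90380930900574
toolz [ 0.0202  0.0473 -0.9987] tooly [0.5152 0.8556 0.0509] grasp [0.5421 0.1203 0.1922]
[0.5428, 0.121, 0.193] -> tool shift [-0.0002  0.001  -0.0007]
```

View pics/c3.png

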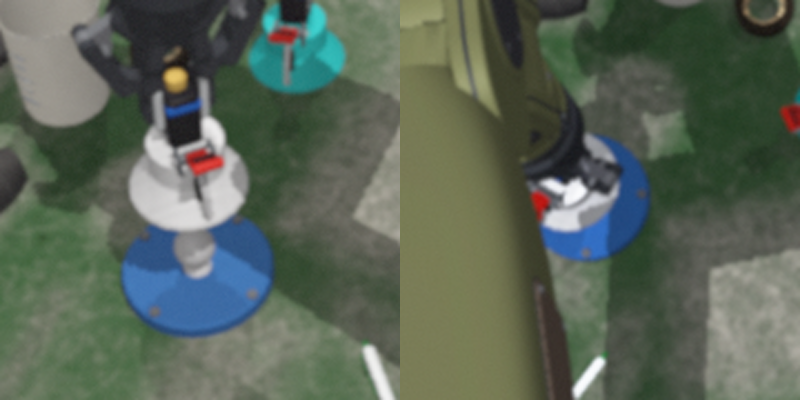

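Run:
```python
from geo import *
np.set_printoptions(precision=4,suppress=True)
print(atz("scene",(224.8,302),.109), "ball", atz("scene",(140+195*.45,220+242*.45),.040),"disc",atz("scene",(228.9,340.5),.014))
c=C["scene"]
def pr(X):
    return cv2.projectPoints(np.array([X],float),cv2.Rodrigues(c["R"])[0],c["t"],c["mtx"],np.array([c["k1"],0,0,0,0]))[0].ravel()
for X in([.5364,.1285,.109],[.5364,.1285,.014],[.5364,.1285,.038],[.5364,.1285,.054]):print(X,pr(X))
```

```text
[0.5353 0.1281 0.109 ] ball [0.5353 0.1312 0.04  ] disc [0.5324 0.1359 0.014 ]
[0.5364, 0.1285, 0.109] [224.0978 301.8766]
[0.5364, 0.1285, 0.014] [229.7279 336.6559]
[0.5364, 0.1285, 0.038] [228.3664 328.2919]
[0.5364, 0.1285, 0.054] [227.4365 322.5626]
```

Head held with the lever still up. Next I'll overlay predicted rim and disc circles in both views to check that the head is centred over the mount.

```bash
cat > ov.py <<'E'
from geo import *
from mv import *
from rig import get_image
def ov(fn,boxes,mount=(.5364,.1285),k=4):
    T,R=info();g=T-.0187*R[:,2]
    o=g+.009*R[:,0]+.084*R[:,2];print("origin",o)
    a=np.linspace(0,2*np.pi,120);e=np.c_[np.cos(a),np.sin(a)]
    rim=o+.044*(e[:,:1]*R[:,0]+e[:,1:]*R[:,1])
    disc=np.c_[np.array(mount)+.06*e,np.full(120,.014)]
    out=[]
    for n,(u,v,w,h) in boxes.items():
        im=np.ascontiguousarray(get_image(n)[v:v+h,u:u+w,::-1]);im=cv2.resize(im,None,fx=k,fy=k,interpolation=cv2.INTER_CUBIC);c=C[n]
        for P,col in((rim,(0,255,0)),(disc,(0,255,255))):
            q=cv2.projectPoints(P,cv2.Rodrigues(c["R"])[0],c["t"],c["mtx"],np.array([c["k1"],0,0,0,0]))[0][:,0]
            cv2.polylines(im,[np.int32(np.round((q+.5-[u,v])*k))],True,col,1)
        out.append(im)
    cv2.imwrite(fn,np.hstack(out))
E
python3 -c "
from ov import *
ov('pics/o1.png',dict(scene=(180,260,100,120),top=(190,180,90,120)))"
```

```text
t 8.025 tcp [0.5427 0.1213 0.1737] rpy [ 3.0901 -0.0067  2.6002] q [ 0.1954  0.3211 -0.2064  1.0137  0.0426  0.7376] F [-0.853  -1.5665 -6.022 ] w 0.2958917995540312 51.903671622276306
toolz [ 0.0208  0.0475 -0.9987] tooly [0.5149 0.8557 0.0514] grasp [0.5424 0.1205 0.1924]
origin [0.5364 0.1291 0.1086]
```

View pics/o1.png

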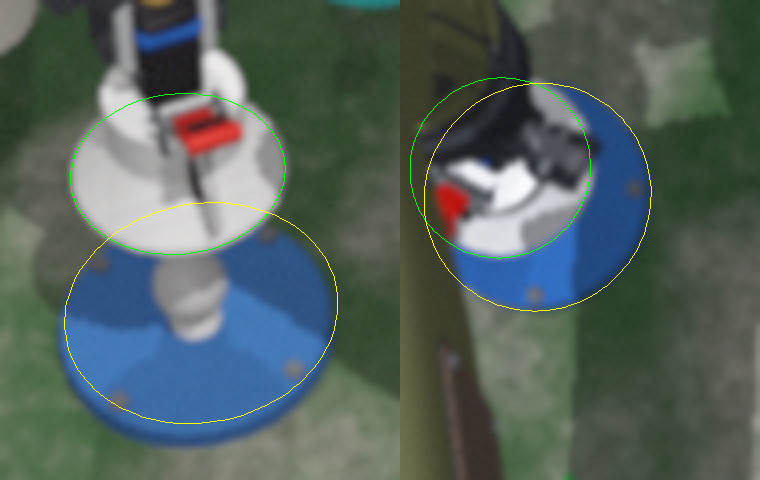

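The rim matches the predicted circle in both views. The disc matches in the top view, and sits about 4 px low in the scene view, so its height is a few mm uncertain. Lateral centring is good to about 2 mm. I'll lower part way, then go by contact force.

```bash
python3 -c "
from mv import *
to([.5434,.1215,.144]);to([.5434,.1215,.114])"
```

```text
t 8.125 tcp [0.5429 0.1216 0.1738] rpy [ 3.0898 -0.0065  2.6005] q [ 0.1958  0.3211 -0.206   1.0136  0.0427  0.7377] F [-0.2432  0.2889 -5.7885] w 0.3002561656991314 51.904065012931824
toolz [ 0.0211  0.0477 -0.9986] tooly [0.5147 0.8558 0.0518] grasp [0.5425 0.1207 0.1925]
[0.5434, 0.1215, 0.144] -> tool shift [-0.0007 -0.0014  0.0485]
t 8.125 tcp [0.5429 0.1216 0.1738] rpy [ 3.0898 -0.0065  2.6005] q [ 0.1958  0.3211 -0.206   1.0136  0.0427  0.7377] F [-0.2432  0.2889 -5.7885] w 0.3002561656991314 51.904065012931824
toolz [ 0.0211  0.0477 -0.9986] tooly [0.5147 0.8558 0.0518] grasp [0.5425 0.1207 0.1925]
[0.5434, 0.1215, 0.114] -> tool shift [-0.0009 -0.0029  0.0785]
```

servo_tool([
  [-0.0007, -0.0005, 0.02, 0, 0],
  [-0.0007, -0.0014, 0.04, 0, 0],
  [-0.0008, -0.002, 0.055, 0, 0],
  [-0.0009, -0.0025, 0.068, 0, 0],
  [-0.0009, -0.0029, 0.078, 0, 0],
  [-0.0009, -0.0029, 0.078, 0, 0],
  [-0.0009, -0.0029, 0.078, 0, 0],
])

```text
clock: 9.0
tool_pos: [0.5443, 0.1231, 0.0962]
orientation: [3.089, -0.006, 2.601]
wrist_force: [0.0, -0.1, -6.0]
grip_width: 0.294
grip_force: 51.7
```

```bash
python3 -c "
from ov import *
ov('pics/o2.png',dict(scene=(180,260,100,120),top=(190,180,90,120)))"
```

```text
t 9.0 tcp [0.5443 0.1231 0.0962] rpy [ 3.0891 -0.006   2.6015] q [ 0.1979  0.385  -0.329   0.8258  0.0429  0.7388] F [ 0.018  -0.1061 -5.9518] w 0.29378479101944543 51.67902946472168
toolz [ 0.0218  0.0481 -0.9986] tooly [0.5138 0.8563 0.0525] grasp [0.5439 0.1222 0.1148]
origin [0.538  0.1309 0.031 ]
```

View pics/o2.png

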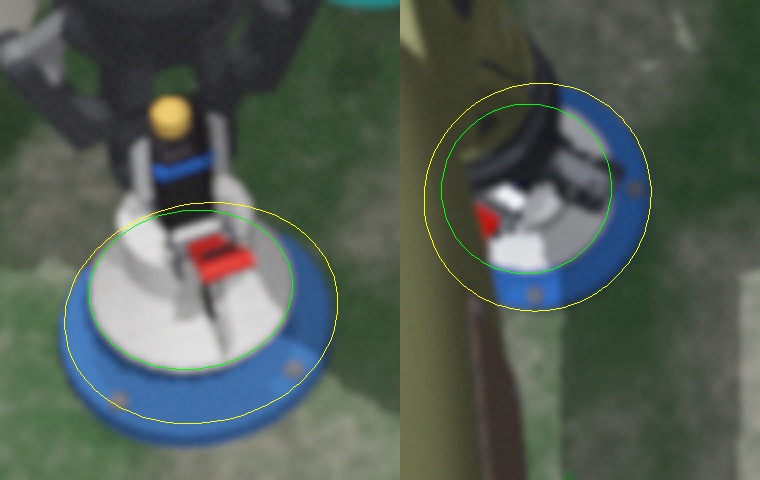

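The rim is centred over the disc within about 2 mm. Lowering to contact.

servo_tool([
  [0, -0.0003, 0.006, 0, 0],
  [0, -0.0005, 0.011, 0, 0],
  [0, -0.0007, 0.013, 0, 0],
  [0, -0.0008, 0.015, 0, 0],
  [0, -0.0008, 0.015, 0, 0],
  [0, -0.0008, 0.015, 0, 0],
])

```text
clock: 9.85
tool_pos: [0.5437, 0.123, 0.0808]
orientation: [3.09, -0.007, 2.601]
wrist_force: [-0.3, -0.9, -5.0]
grip_width: 0.296
grip_force: 52.1
```

servo_tool([
  [0, 0, 0.001, 0, 0],
  [0, -0.0001, 0.002, 0, 0],
  [0, -0.0001, 0.002, 0, 0],
  [0, -0.0001, 0.002, 0, 0],
])

```text
clock: 10.35
tool_pos: [0.544, 0.1231, 0.0805]
orientation: [3.089, -0.006, 2.601]
wrist_force: [-3.8, -0.3, 8.6]
grip_width: 0.298
grip_force: 54.0
```

servo_tool([
  [0, 0, 0.001, 0, 0],
  [0, 0, 0.001, 0, 0],
  [0, 0, 0.001, 0, 0],
])

```text
clock: 10.72
tool_pos: [0.5444, 0.1231, 0.0803]
orientation: [3.088, -0.005, 2.601]
wrist_force: [-4.0, -0.8, 12.9]
grip_width: 0.298
grip_force: 54.8
```

servo_tool([
  [0, 0, 0, 0, 0.5],
  [0, 0, 0, 0, 0.8],
  [0, 0, -0.002, 0, 1],
  [0, 0, -0.002, 0, 1],
  [0, 0.001, -0.03, 0, 1],
  [0, 0.003, -0.06, 0, 1],
  [0, 0.004, -0.08, 0, 1],
  [0, 0.004, -0.08, 0, 0],
  [0, 0.004, -0.08, 0, 0],
  [0, 0.004, -0.08, 0, 0],
])

```text
clock: 11.98
tool_pos: [0.5432, 0.1225, 0.1564]
orientation: [3.091, -0.008, 2.601]
wrist_force: [0.7, -0.9, -0.2]
grip_width: 0.375
grip_force: 0.0
```

```bash
python3 -c "
from ov import *
ov('pics/o3.png',dict(scene=(180,250,100,120),top=(190,180,90,120)))"
```

```text
t 11.975 tcp [0.5432 0.1225 0.1564] rpy [ 3.0914 -0.0085  2.6014] q [ 0.1972  0.3354 -0.2326  0.9753  0.0428  0.7381] F [ 0.6554 -0.8864 -0.201 ] w 0.37454754079052904 0.0
toolz [ 0.0186  0.0474 -0.9987] tooly [0.514  0.8563 0.0502] grasp [0.5429 0.1216 0.1751]
origin [0.5367 0.1302 0.0913]
```

View pics/o3.png

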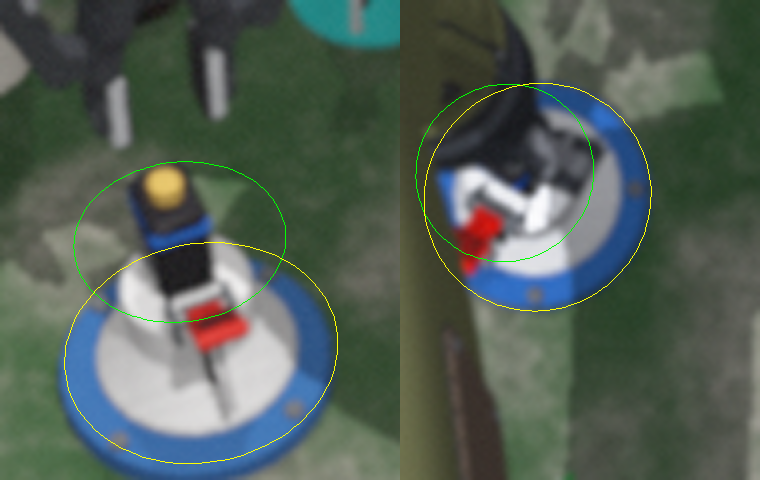

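The head is seated on the blue mount with its rim centred on the disc, and the red lever is still raised, at scene (234,331) and top (210,239).

```bash
python3 -c "
from geo import *
from mv import *
print(atz('top',(210,238),.088),tri((234.2,331),(210,238)))
to([.4985,.1525,.110],False);to([.4985,.1525,.074],False)"
```

```text
[0.5068 0.1419 0.088 ] (array([0.5083, 0.1452, 0.0693]), [np.float64(0.0011851869388141692), np.float64(0.0011851869388143398)])
t 12.075 tcp [0.5435 0.1225 0.1567] rpy [ 3.0911 -0.0081  2.6014] q [ 0.1971  0.3353 -0.2321  0.9755  0.0429  0.7381] F [-0.3694  0.7966 -0.0876] w 0.1924011135538714 0.0
toolz [ 0.019   0.0475 -0.9987] tooly [0.514  0.8563 0.0505] grasp [0.5431 0.1216 0.1754]
[0.4985, 0.1525, 0.11] -> tool shift [0.0536 0.0002 0.0472]
t 12.075 tcp [0.5435 0.1225 0.1567] rpy [ 3.0911 -0.0081  2.6014] q [ 0.1971  0.3353 -0.2321  0.9755  0.0429  0.7381] F [-0.3694  0.7966 -0.0876] w 0.1924011135538714 0.0
toolz [ 0.019   0.0475 -0.9987] tooly [0.514  0.8563 0.0505] grasp [0.5431 0.1216 0.1754]
[0.4985, 0.1525, 0.074] -> tool shift [ 0.0533 -0.0016  0.0832]
```

```bash
python3 -c "
from geo import *
for n,(u,v) in dict(scene=(180,250),top=(190,180)).items():
  c=C[n]
  P=np.array([[.537,.130,.014],[.50,.152,.088],[.537-.857*.05,.130+.515*.05,.092],[.537+.0077,.130-.0046,.121]])
  q=cv2.projectPoints(P,cv2.Rodrigues(c['R'])[0],c['t'],c['mtx'],np.array([c['k1'],0,0,0,0]))[0][:,0]
  print(n,((q+.5-[u,v])*4).round())
"
```

```text
scene [[198. 350.]
 [217. 318.]
 [222. 324.]
 [164. 177.]]
top [[134. 195.]
 [ 62. 248.]
 [ 52. 259.]
 [102. 145.]]
```

The projected pad and stub agree with the picture, so I'll press down at the predicted point.

servo_tool([
  [0.03, 0.0, 0.0, 0, 0],
  [0.0536, 0.0, 0.02, 0, 0],
  [0.0536, 0.0, 0.045, 0, 0],
  [0.0535, -0.0002, 0.055, 0, 0],
  [0.0535, -0.0006, 0.064, 0, 0],
  [0.0534, -0.001, 0.071, 0, 0],
  [0.0534, -0.0013, 0.077, 0, 0],
  [0.0533, -0.0015, 0.081, 0, 0],
  [0.0533, -0.0016, 0.083, 0, 0],
  [0.0533, -0.0016, 0.083, 0, 0],
  [0.0533, -0.0016, 0.083, 0, 0],
])

```text
clock: 13.45
tool_pos: [0.4994, 0.1525, 0.0752]
orientation: [3.09, -0.006, 2.601]
wrist_force: [1.3, 0.3, -0.0]
grip_width: -0.002
grip_force: 0.0
```

servo_tool([
  [0, 0, 0.001, 0, 0],
  [0, 0, 0.002, 0, 0],
  [0, 0, 0.003, 0, 0],
  [0, 0, 0.003, 0, 0],
  [0, 0, 0.003, 0, 0],
])

```text
clock: 14.08
tool_pos: [0.4996, 0.1527, 0.0743]
orientation: [3.089, -0.005, 2.601]
wrist_force: [-3.8, -1.6, 16.8]
grip_width: -0.003
grip_force: 8.1
```

Hard stop at z = 74 mm with 17 N, which is where the lever should be fully down. I'll lift off and look.

servo_tool([
  [0, 0, -0.01, 0, 0],
  [0, 0.001, -0.05, 0, 0],
  [0, 0.004, -0.1, 0, 0],
  [0.05, 0.004, -0.14, 0, 0],
  [0.1, 0.004, -0.15, 0, 0],
  [0.1, 0.004, -0.15, 0, 0],
  [0.1, 0.004, -0.15, 0, 0],
])

```text
clock: 14.95
tool_pos: [0.4129, 0.2006, 0.2229]
orientation: [3.089, -0.006, 2.602]
wrist_force: [0.3, -1.0, 0.0]
grip_width: -0.0
grip_force: 0.0
```

```bash
python3 -c "
from ov import *
ov('pics/o4.png',dict(scene=(180,250,100,120),top=(190,180,90,120)))"
```

```text
t 14.95 tcp [0.4129 0.2006 0.2229] rpy [ 3.0894 -0.0058  2.602 ] q [ 0.4282  0.1218 -0.3397  1.0696  0.0344  0.9686] F [ 0.2963 -1.0119  0.0232] w -0.00048629936641571113 0.0
toolz [ 0.0218  0.0477 -0.9986] tooly [0.5133 0.8566 0.0522] grasp [0.4125 0.1997 0.2415]
origin [0.4066 0.2083 0.1577]
```

View pics/o4.png

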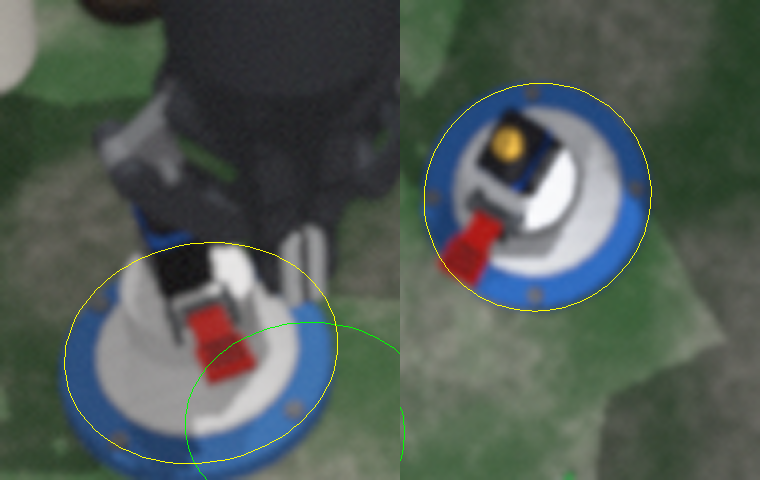

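The lever is level: its pad went from scene (217,325) to (228,360) in the crop. The head is flush and centred on the blue disc, and the arm is clear. Handing in.

```bash
python3 -c "
from rig import *
print(finish_job())"
```

```text
the job is handed in; nothing more can be done
None
```

The sensor head is seated on the blue mount with its red latch pressed fully down, and the job is handed in at about 15 s; the verdict was not shown.

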